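# Push the clay roller up its sloping rest to the stop

## Task

The wooden clay roller has run down to the foot of its sloping rest. Push it back up the slope with the fingertips, slowly and steadily, without letting it run free or roll back down, until it has gone over the crest and sits home in the shallow seat against the stop, and leave it there. Do not grip the roller or lift it off the rest, and leave the things around it where they stand.

Things in the scene. Friction and masses are not known exactly. Their poses are not given: they have to be found in the camera images.
- clay_roller: Loose solid cylinder of smooth varnished wood, 52 mm in diameter, 130 mm long, 0.18 to 0.35 kg. It rolls easily and slips on the fingertips (friction about 0.4). Origin: its centre; y axis: the cylinder's axis (x and z turn as it rolls). It starts lying across the low end of the rest against the lip, its centre about 44 mm over the table and 163 mm (level) downhill of point home.
- roller_rest: Wooden sloping rest fixed to the table, 228 mm long, 156 mm wide, in another place and turned otherwise each time. Origin on the table under its middle; x points level, uphill to the stop, y across, z up. Front end x = -120 mm, low lip -120 to -110 mm, crest of the 7 degree deck x = +50 mm (35 mm over the table), face of the stop x = +96 mm (its top 68 mm over the table).
- slope (a point): Point on the deck at the lip's inner face, midway between the rails, 15 mm over the table; x points up along the deck (7 degrees above level), y across, z square to it. The lip is 10 mm high; the side rails are 138 mm apart inside and stand 14 mm above the deck. The roller's centre is at x = 21, z = 26 mm here at the start, at about x = 161 mm on the crest.
- home (a point): Where the roller's centre is when home: 70 mm uphill of the rest's origin, 58 mm over the table, midway between the rails; axes as the rest's. Behind the crest a plane seat falls at 8 degrees to the stop: past the crest the roller settles against the stop by itself and stays.
- jar_1: Small round screw-top colour jar with a dark lid, 48 mm in diameter, 58 mm high, standing left of the lower half of the rest (seen looking uphill), to be left alone. Origin at the centre of its underside, z up.
- jar_2: Small round colour jar with a light lid, 48 mm in diameter, 58 mm high, standing left of the upper half of the rest, to be left alone. Origin at the centre of its underside, z up.
- clay_stamp_0: Small waisted wooden clay stamp, 19 mm in diameter, 45 mm high, standing right of the lower half of the rest, to be left alone. Origin at the centre of its underside, z up.
- plaster_plug_0: White plaster plug, a blunt cone 44 mm wide and 34 mm high, standing right of the upper half of the rest, to be left alone. Origin at the centre of its underside, z up.
- tape_roll: Roll of masking tape lying flat, 99 mm in diameter, 25 mm high, at the right of the table, to be left alone. Origin at the centre of its underside.
- wood_rib: Flat wooden rib, 69 x 99 x 8 mm, lying at the left of the table, to be left alone. Origin at the centre of its underside.
Not all that is in view belongs to the job. Of the things like the clay_roller, leave any that is blue or green; of the rest the larger one is meant.

How it is judged:
By the outcome, as a careful person would: the job done as asked, in the order asked, and still so for the second after the job is handed in, with the robot touching nothing.
It also fails if it takes over 48 s, if anything falls off the work surface, if the arm or the gripper's body presses on something with over 40 N, if the wrist force passes 120 N, or if a joint passes its speed limit or range.

## Robot

A 7-joint arm with a two-finger parallel gripper is mounted at the origin on a cart in front of the work surface, level with it; the furniture and walls round the work are solid. World frame = base frame: x ahead of the robot, y to its left, z up, the work surface at z = 0. Lengths are in m, angles in rad, forces in N, time in s.
With the tool pointing down it reaches from about 0.4 to 0.9 m from the base axis. Payload 5.5 kg.
Tool frame: the origin (TCP) lies at the very end of the fingers, on their centre line; the grasp point (between the pads) lies 19 mm behind it; z points along the fingers, y is the direction in which the jaws open and shut (so a half turn about z gives the same grasp; the last joint's range is limited). The gripper opens to 92 mm and grips with 3 to 60 N. Pads are 19 mm wide; open, the fingers measure 130 mm over their backs; the gripper's body (75 mm by 190 mm) begins 47 mm behind the grasp point.
Start: joints at [-0.915, 0.501, -0.427, 1.55, 0.221, 1.138, -0.21], TCP at [0.249, 0.601, 0.204] pointing down, gripper open.
Joint ranges: [-2.88, 2.88], [-0.31, 2.03], [-1.54, 1.56], [0.2, 2.42], [-1.41, 4.55], [0.19, 2.02], [-2.57, 2.57]. Speed limits (rad/s): [2.57, 2.57, 3.14, 3.14, 3.14, 3.14, 3.14].

## Interface

Orientations are given as a unit quaternion [x, y, z, w].
In Python, from station import get_state, eyes, env gives the robot as it stands. The module is installed in compiled form; this text tells all that it offers.
- The arm moves only by the tool servo_tool, never from a script. Its argument "moves" is one flat list of numbers, 4 for each row, row after row: the shift along the tool's x, y, z in cm, then the turn about the tool's z in rad. A call has 1 to 20 rows; each row is the pose to reach, as a shift and turn from the pose commanded when the call began, along the tool's axes at that moment; what a row does not reach only later rows make up. A row lasts 1/8 s, in which the tool goes at most 62.5 mm and 10.7 degrees, less where a joint would pass 70% of its speed; a pose out of reach is approached as far as the arm can. A call with a gripper value outside its range is refused whole. "jaw" is the gripper command: -1 is fully open, 1 is shut, values between are in proportion, set as the call begins (left out, the last holds). The fingers move at their own pace and stop on an object; "grip_force" is the grip in N (left out, the last holds). Time passes only in rows, so rows that repeat a pose let the fingers close. It gives the time, the measured TCP pose, the force and the opening at its end, in the units of the state.
- get_state(): the state, without advancing time (a new reading comes with each control period).
- eyes.read_camera(name): name is "scene" or "top" or "wrist"; returns (picture, depth): 384x512x3 uint8, red, green, blue; 384x512 float32, m along the optical axis (not along the pixel's ray), 0 where there is no reading.
- eyes.camera_params(name): a dict with "intrinsics" (3x3 intrinsics, pixels), "position" and "orientation" of the camera in the world. Camera axes: x right, y down, z forward; pixel columns grow to the right and rows downward; lengths in m; the calibration is good to about 2 mm. The wrist camera is an equidistant fisheye: a pixel r from the principal point sees the ray r / f radians off the axis. A picture is of the moment at which its call begins: read the wrist's pose just before it. camera_params takes no time and is no camera call; for the wrist camera it gives the pose at the moment of the call.
- env.close_job(): hands the job in, once; it reports no verdict.
Trained networks look in the newest picture that a camera, given by its name, has taken for a name from the list of things; names that differ only in an ending like _2 or _b are one class to them, and where a whole thing is asked for, a point or a joint stands for the part that bears it (a point fixed in the world has none). Each returns a list of dicts, best first, with "p" (0 to 1); they miss things now and then, are a little off and sometimes report something else, mostly with a low value. They report only what shows in the picture. A call takes as long as a camera call. They do not tell look-alikes from the thing itself.
- eyes.cut_out(name, camera): "region" (384x512 bool, what is visible of it) and "bbox" ([centre column, centre row, width, height] as shares, 0 to 1, of the picture: columns of its width, rows of its height, round what is visible of it).
- eyes.landmark_of(name, camera): "centre" ([column, row] as shares, 0 to 1, of the picture: columns of its width, rows of its height: a listed point, or the origin of a listed thing).
The state is a dict: "t": time; "joint_positions": joint angles; "qvel": joint speeds; "joint_efforts": joint torques, N m; "eef_pos": TCP position; "eef_rot": TCP orientation; "wrist_force": force on the tool from outside, world axes, zero at the start; "moment": the same for the moment, N m; "finger_gap": finger opening in m.
Only numpy, scipy, OpenCV 4.12 (cv2) and the standard library are available. Lean on these libraries where they do the work, as an engineer would, in place of code of your own. Each camera call takes 0.05 s, during which the arm holds its last target.

## Working session

There is one attempt and no reset: what is moved stays moved. The work goes in short steps, Python scripts to look and compute and a tool call to move; the robot and the scene stay as the last step left them, time stands still between calls to the robot, and variables do not carry over. Pictures are saved under pics/ and viewed, and the job is handed in when it is done.

Besides the shell and the picture viewer there is one more tool, called after "Call:" by a JSON object that holds its "method" and its "body". servo_tool: Moves the arm, as the interface text tells. Its arguments: {"type":"object","properties":{"moves":{"type":"array"},"jaw":{"type":"number"},"grip_force":{"type":"number"}},"required":["moves"]}

```bash
mkdir -p pics; cat > h.py <<'E'
import numpy as np, cv2
from scipy.spatial.transform import Rotation as R
from station import get_state, eyes, env
def cam(n):
    p=eyes.camera_params(n); return np.array(p["intrinsics"]),np.array(p["position"]),p["orientation"]
def rot(o):
    o=np.array(o,float); return o if o.shape==(3,3) else R.from_quat(o).as_matrix()
def cloud(n,depth):
    K,p,o=cam(n); v,u=np.mgrid[:384,:512]
    c=np.stack([(u-K[0,2])/K[0,0]*depth,(v-K[1,2])/K[1,1]*depth,depth],-1)
    return c@rot(o).T+p
E
python3 - <<'E'
from h import *
s=get_state(); print({k:np.round(v,4).tolist() for k,v in s.items()})
for n in("scene","top"):
    im,d=eyes.read_camera(n); cv2.imwrite(f"pics/{n}0.png",im[:,:,::-1]); np.savez(n+"0.npz",im=im,d=d)
    print(n,eyes.camera_params(n))
    for t in("clay_roller","roller_rest"):
        for r in eyes.cut_out(t,n): print(t,r["p"],np.round(np.array(r["bbox"])*[512,384,512,384]))
    for t in("home","slope","clay_roller","roller_rest"):
        for r in eyes.landmark_of(t,n): print(t,r["p"],np.round(np.array(r["centre"])*[512,384],1))
E
```

```text
{'t': 0.0, 'joint_positions': [-0.9148, 0.5019, -0.4268, 1.5515, 0.2208, 1.1383, -0.2103], 'qvel': [0.0011, -0.0015, 0.0003, 0.0006, 0.0011, 0.0014, 0.0001], 'joint_efforts': [-0.0011, -56.6583, -5.8165, -27.9126, -0.0684, 0.0306, 0.0002], 'eef_pos': [0.2486, 0.5998, 0.2029], 'eef_rot': [0.1951, 0.9808, -0.001, -0.0002], 'wrist_force': [-0.2062, 0.9211, 0.0409], 'moment': [-0.0015, -0.0168, 0.0059], 'finger_gap': 0.0919}
scene {'intrinsics': array([[378.10810178,   0.        , 252.14304952],
       [  0.        , 378.10810178, 198.00708341],
       [  0.        ,   0.        ,   1.        ]]), 'position': array([-0.06995051,  1.01880409,  0.61971956]), 'orientation': array([-0.23962831,  0.81170425, -0.51402138,  0.13962987])}
clay_roller 0.9 [296. 225.  31.   9.]
clay_roller 0.85 [278. 182.  37.  22.]
clay_roller 0.74 [323. 199.  14.  17.]
clay_roller 0.61 [260. 248.   9.  12.]
roller_rest 0.53 [269. 189.  35.  20.]
slope 0.6 [274.8 186.1]
clay_roller 0.76 [273.8 181.2]
clay_roller 0.73 [323.2 198.9]
clay_roller 0.65 [292.8 225.9]
clay_roller 0.4 [250.5 231.7]
roller_rest 0.53 [250.9 195.3]
top {'intrinsics': array([[377.52736107,   0.        , 256.88809917],
       [  0.        , 377.52736107, 195.14928472],
       [  0.        ,   0.        ,   1.        ]]), 'position': array([0.33132402, 0.01903425, 1.13644893]), 'orientation': array([-0.69377767,  0.71322359, -0.06674841,  0.07435937])}
clay_roller 0.9 [328. 191.  29.  48.]
clay_roller 0.78 [211. 228.  39.  39.]
clay_roller 0.76 [255. 263.  30.  32.]
clay_roller 0.58 [333. 261.  35.  29.]
roller_rest 0.71 [293. 181.  71.  78.]
home 0.8 [274.1 169.4]
slope 0.71 [332.9 192.8]
clay_roller 0.96 [331.7 257.5]
clay_roller 0.86 [209.9 226.5]
clay_roller 0.83 [327.8 187.9]
clay_roller 0.56 [256.4 260.7]
roller_rest 0.63 [298. 181.]
```

```bash
python3 - <<'E'
from h import *
im=np.load("top0.npz")["im"][:,:,::-1]
cv2.imwrite("pics/topcrop.png",cv2.resize(im[110:310,140:400],None,fx=3,fy=3,interpolation=cv2.INTER_CUBIC))
E
```

```text
(no output)
```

View pics/top0.png

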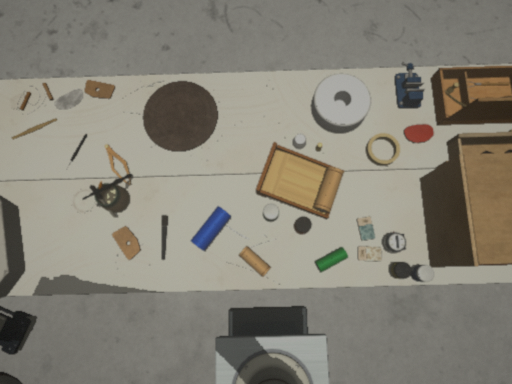

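View pics/topcrop.png

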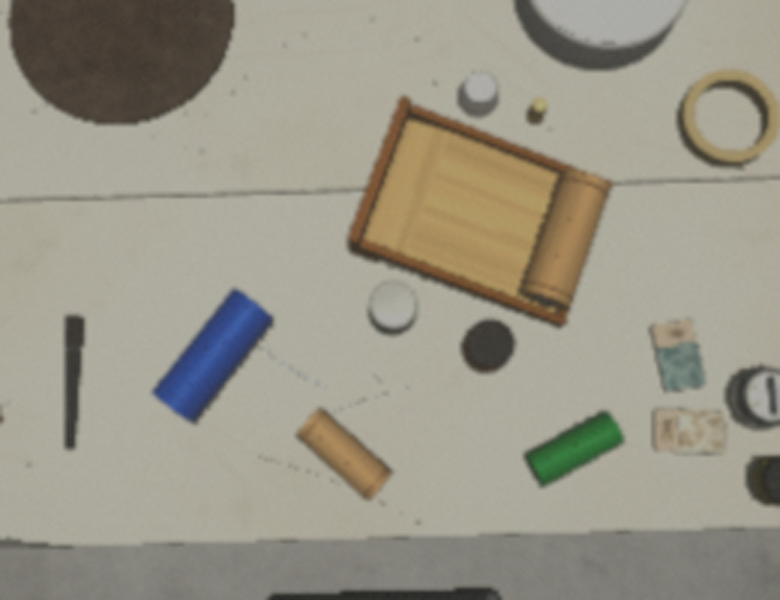

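View pics/scene0.png

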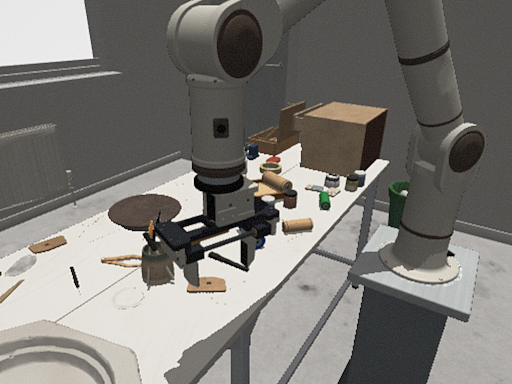

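The rest is at (300,180) in the top view, with the roller at its low (right) end, (328,190). There are four look-alikes:
- blue at (211,228), excluded
- green at (332,260), excluded
- a smaller natural one at (255,262)
- the natural one on the rest at (328,190), which is larger and is the one meant

The enlarged crop confirms this.

```bash
python3 - <<'E'
from h import *
for n in("top","scene"):
    K,p,o=cam(n); print(n,np.round(rot(o),3).tolist())
z=np.load("top0.npz"); P=cloud("top",z["d"])
for u,v in[(275,370),(268,320),(110,195),(15,330),(328,190),(255,262),(280,170),(200,250),(450,200),(180,115)]: print(u,v,np.round(P[v,u],3),z["d"][v,u])
z=np.load("scene0.npz"); P=cloud("scene",z["d"])
for u,v in[(275,182),(297,225),(155,265),(290,200),(240,210)]: print(u,v,np.round(P[v,u],3))
E
```

```text
top [[-0.026, -0.98, 0.199], [-1.0, 0.028, 0.008], [-0.013, -0.198, -0.98]]
scene [[-0.846, -0.245, 0.473], [-0.533, 0.357, -0.768], [0.02, -0.901, -0.433]]
275 370 [ 0.069 -0.008  0.039] 1.0229746
268 320 [ 0.115 -0.002 -0.656] 1.7131256
110 195 [0.575 0.48  0.004] 1.1619424
15 330 [0.228 0.524 0.337] 0.7671816
328 190 [ 0.557 -0.178  0.069] 1.0892351
255 262 [0.359 0.038 0.04 ] 1.0803813
280 170 [ 0.63  -0.044  0.034] 1.1393768
200 250 [0.399 0.203 0.001] 1.1277204
450 200 [ 0.499 -0.469  0.176] 0.9704216
180 115 [0.814 0.26  0.041] 1.1712666
275 182 [ 0.552 -0.154  0.054]
297 225 [0.353 0.06  0.031]
155 265 [0.535 0.489 0.062]
290 200 [ 0.449 -0.08   0.035]
240 210 [0.218 0.587 0.35 ]
```

```bash
cat > fit.py <<'E'
from h import *
from scipy.optimize import least_squares
t7=np.tan(np.radians(7)); t8=np.tan(np.radians(8))
def model(x,y,rx=-.093,roll=True):
    deck=np.where(x<.05,.035-t7*(.05-x),.035-t8*(x-.05))
    h=deck.copy()
    a=np.abs(y); rail=a>.069; h[rail]+=.014
    h[x<-.11]=np.maximum(h,deck+.01)[x<-.11]
    h[x>.096]=.068
    out=(x<-.12)|(x>.108)|(a>.078); h[out]=0
    if roll:
        d=x-rx; m=(np.abs(d)<.026)&(a<.065)
        rz=.035-t7*(.05-rx)+.026/np.cos(np.radians(7)) if rx<.05 else .058
        h[m]=np.maximum(h[m],rz+np.sqrt(.026**2-d[m]**2))
    return h
def fit(P,g,rx0=-.093):
    m=(np.hypot(P[...,0]-g[0],P[...,1]-g[1])<.155)&(P[...,2]>-.02)&(P[...,2]<.12); Q=P[m]
    def f(q):
        c,s=np.cos(q[2]),np.sin(q[2]); d=Q[:,:2]-q[:2]
        x=d@[c,s]; y=d@[-s,c]
        k=(x>-.15)&(x<.13)&(np.abs(y)<.095)
        e=model(x,y,q[4])+q[3]-Q[:,2]; e=np.where(k,e,0); return np.clip(e,-.02,.02)
    best=None
    from scipy.optimize import minimize
    cost=lambda q:np.sum(np.abs(f(q)))
    for dth in(-.1,0,.1):
        q0=np.array([*g,0,rx0]);q0[2]+=dth
        sim=np.vstack([q0]+[q0+d for d in np.diag([.01,.01,.08,.004,.006])])
        r=minimize(cost,q0,method="Nelder-Mead",options=dict(maxiter=3000,initial_simplex=sim,xatol=1e-5,fatol=1e-5))
        if best is None or r.fun<best.fun: best=r
    return best.x,best.fun/len(Q)
E
python3 - <<'E'
from fit import *
z=np.load("top0.npz"); P=cloud("top",z["d"])
q,c=fit(P,[.6,-.1,1.9]); print(np.round(q,4),c)
z=np.load("scene0.npz"); P2=cloud("scene",z["d"])
q2,c2=fit(P2,[.6,-.1,1.9]); print(np.round(q2,4),c2)
q3,_=fit(P,[.6,-.1,1.3]); print(q3,_)
im=np.load("top0.npz")["im"].copy(); K,p,o=cam("top")
def pr(X):
    c=(np.array(X)-p)@rot(o); return (int(K[0,0]*c[0]/c[2]+K[0,2]),int(K[1,1]*c[1]/c[2]+K[1,2]))
c,s=np.cos(q[2]),np.sin(q[2])
W=lambda x,y,z:[q[0]+c*x-s*y,q[1]+s*x+c*y,z+q[3]]
big=cv2.resize(im,None,fx=3,fy=3)
for a in [(-.12,.078,.028),(-.12,-.078,.028),(.108,.078,.068),(.108,-.078,.068),(.07,0,.058),(-.093,0,.07)]:
    x=pr(W(*a)); cv2.circle(big,(x[0]*3+1,x[1]*3+1),4,(255,0,0),-1)
cv2.imwrite("pics/ov.png",big[390:690,660:1140,::-1])
E
```

```text
[ 5.9720e-01 -9.4900e-02  1.1932e+00 -9.0000e-04 -9.3400e-02] 0.0019727775774944973
[ 0.8524 -0.0741  1.0591 -0.0347 -0.104 ] 0.0
[ 5.97069275e-01 -9.51107994e-02  1.19103050e+00 -1.10925142e-03
 -9.31304615e-02] 0.0019663847106914357
```

View pics/ov.png

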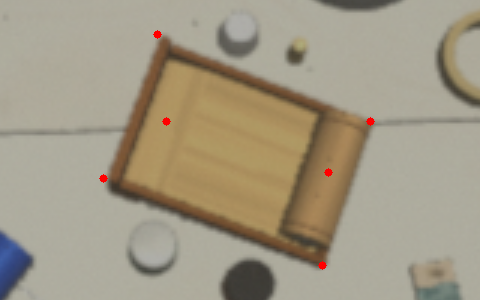

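```bash
python3 - <<'E'
from fit import *
z=np.load("top0.npz"); P=cloud("top",z["d"])
q=[.5971,-.0950,1.192,-.001]
c,s=np.cos(q[2]),np.sin(q[2]); d=P[...,:2]-q[:2]; x=d@[c,s]; y=d@[-s,c]; Z=P[...,2]
for a in np.arange(-.14,.13,.006):
    m=(x>a)&(x<a+.006)&(abs(y)<.055)
    print(round(a+.003,3),m.sum(),np.round(np.median(Z[m]),4),np.round(model(np.array([a+.003]),np.array([0.]))[0],4))
print()
for a in np.arange(-.096,.1,.006):
    r=[]
    for lo,hi in((-.06,0),(0,.045),(.099,.105)):
        m=(y>a)&(y<a+.006)&(x>lo)&(x<hi); r.append(np.round(np.median(Z[m]),4) if m.any() else None)
    print(round(a+.003,3),r)
E
```

```text
-0.137 70 -0.0017 0.0
-0.131 69 -0.0018 0.0
-0.125 47 -0.0019 0.0
-0.119 19 0.053 0.0436
-0.113 64 0.0593 0.0603
-0.107 69 0.0646 0.0655
-0.101 78 0.0673 0.0684
-0.095 74 0.0688 0.0696
-0.089 75 0.0681 0.0693
-0.083 80 0.0667 0.0676
-0.077 81 0.0632 0.0641
-0.071 95 0.056 0.0575
-0.065 85 0.0209 0.0209
-0.059 71 0.021 0.0216
-0.053 69 0.0213 0.0224
-0.047 69 0.0224 0.0231
-0.041 70 0.0237 0.0238
-0.035 71 0.0236 0.0246
-0.029 70 0.0249 0.0253
-0.023 70 0.0253 0.026
-0.017 71 0.0259 0.0268
-0.011 71 0.0263 0.0275
-0.005 70 0.0271 0.0282
0.001 73 0.0284 0.029
0.007 68 0.0288 0.0297
0.013 72 0.03 0.0305
0.019 71 0.0301 0.0312
0.025 70 0.0316 0.0319
0.031 71 0.032 0.0327
0.037 70 0.0329 0.0334
0.043 72 0.0338 0.0341
0.049 70 0.0332 0.0349
0.055 70 0.0336 0.0343
0.061 70 0.0325 0.0335
0.067 69 0.0319 0.0326
0.073 72 0.031 0.0318
0.079 68 0.0303 0.0309
0.085 67 0.0295 0.0301
0.091 68 0.0281 0.0292
0.097 109 0.0639 0.068
0.103 73 0.0672 0.068
0.109 21 0.067 0.0
0.115 42 -0.0008 0.0
0.121 64 -0.001 0.0
0.127 67 -0.0018 0.0

-0.093 [np.float64(-0.0004), np.float64(-0.0018), None]
-0.087 [np.f
[... 1415 characters left out ...]
1), np.float64(0.0675)]
0.045 [np.float64(0.0241), np.float64(0.031), np.float64(0.0681)]
0.051 [np.float64(0.0241), np.float64(0.0311), np.float64(0.0674)]
0.057 [np.float64(0.025), np.float64(0.0297), np.float64(0.0662)]
0.063 [np.float64(0.0242), np.float64(0.0299), np.float64(0.0691)]
0.069 [np.float64(0.0376), np.float64(0.0446), np.float64(0.068)]
0.075 [np.float64(0.0314), np.float64(0.0368), np.float64(0.0534)]
0.081 [np.float64(-0.0019), np.float64(-0.0007), np.float64(-0.0003)]
0.087 [np.float64(-0.0016), np.float64(-0.001), np.float64(0.0007)]
0.093 [np.float64(-0.0014), np.float64(-0.0028), np.float64(-0.0031)]
0.099 [np.float64(-0.0006), np.float64(-0.0007), np.float64(-0.0014)]
```

```bash
cat > mv.py <<'E'
from h import *
q=[.5970,-.0952,1.192]
c,s=np.cos(q[2]),np.sin(q[2])
def W(x,y,z): return np.array([q[0]+c*x-s*y,q[1]+s*x+c*y,z])
def rest():
    st=get_state(); p=st["eef_pos"]; d=np.array(p[:2])-q[:2]
    Rm=R.from_quat(st["eef_rot"]).as_matrix(); 
    return d@[c,s],d@[-s,c],p[2],np.arctan2(Rm[1,0],Rm[0,0])-q[2],Rm
def rel(t,Rm=None):
    st=get_state(); Rm=R.from_quat(st["eef_rot"]).as_matrix()
    turn=-(q[2]-np.arctan2(Rm[1,0],Rm[0,0]))
    return np.round((np.array(t)-st["eef_pos"])@Rm*100,2),round(turn,3)
E
python3 - <<'E'
from mv import *
for t in([.46,.2,.2],W(-.16,-.001,.16),W(-.16,-.001,.10)): print(t,rel(t))
E
```

```text
[0.46, 0.2, 0.2] (array([-34.84, -28.92,   0.39]), np.float64(1.557))
[ 0.53876073 -0.24422747  0.16      ] (array([-59.12, -66.95,   4.39]), np.float64(1.557))
[ 0.53876073 -0.24422747  0.1       ] (array([-59.12, -66.95,  10.39]), np.float64(1.557))
```

Call:
{"method": "servo_tool", "body": {"moves": [-2, -1.6, 0, 0.04, -5, -4.2, 0, 0.12, -9, -7.5, 0, 0.21, -13, -10.8, 0, 0.3, -17, -14.1, 0, 0.39, -21, -17.4, 0, 0.48, -25, -20.7, 0.2, 0.57, -29, -24, 0.2, 0.66, -33, -27.5, 0.3, 0.75, -36.4, -31.5, 0.5, 0.84, -39.4, -35.8, 1, 0.93, -42.2, -40.2, 1.5, 1.02, -45, -44.6, 2, 1.11, -47.8, -49, 2.5, 1.2, -50.6, -53.4, 3, 1.29, -53.4, -57.8, 3.5, 1.38, -56.2, -62.2, 4, 1.47, -58.2, -65.4, 4.3, 1.53, -59.1, -67, 4.4, 1.557, -59.1, -67, 4.4, 1.557], "jaw": -0.3}}

```text
t: 3.2
eef_pos: [0.538, -0.2453, 0.1597]
eef_rot: [0.828, 0.561, -0.0, -0.0]
wrist_force: [-0.7, 0.9, 0.4]
finger_gap: 0.0598
```

```bash
python3 - <<'E'
from mv import *
print(np.round(get_state()["joint_positions"],2), [np.round(v,4) for v in rest()[:4]])
for n in("wrist","top"):
    im,d=eyes.read_camera(n); cv2.imwrite(f"pics/{n}1.png",im[:,:,::-1]); 
    np.savez(n+"1.npz",im=im,d=d)
for t in(W(-.16,-.001,.16),W(-.16,-.001,.038),W(-.135,-.001,.038)): print(rel(t))
E
```

```text
[ 0.2   0.42  0.24  1.76 -0.11  0.98  0.1 ] [np.float64(-0.1612), np.float64(-0.0007), np.float64(0.1597), np.float64(-0.0013)]
(array([-0.15,  0.09, -0.02]), np.float64(0.002))
(array([-0.17,  0.1 , 12.18]), np.float64(0.002))
(array([ 2.33,  0.1 , 12.19]), np.float64(0.002))
```

View pics/wrist1.png

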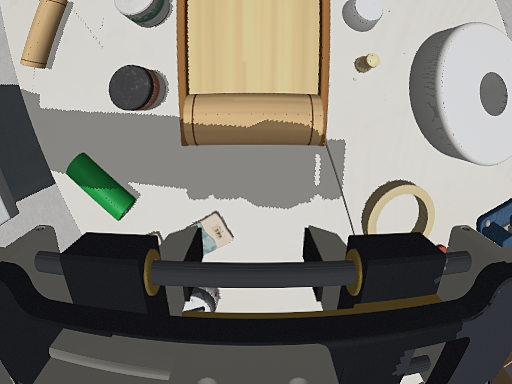

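View pics/top1.png

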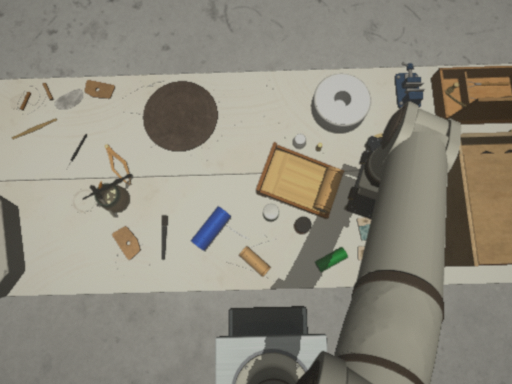

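The wrist view shows the roller lying square in the rest at (253,118), its ends at columns 183 and 325. The fingers are downhill of it and straddle its middle. I'll lower them now.

Call:
{"method": "servo_tool", "body": {"moves": [0, 0, 1, 0, 0, 0, 3, 0, 0, 0, 5.5, 0, 0, 0, 8, 0, 0, 0, 10.5, 0, 0, 0, 11.8, 0, 0, 0, 12.2, 0, 0, 0, 12.2, 0]}}

```text
t: 4.3
eef_pos: [0.5387, -0.2445, 0.0382]
eef_rot: [0.828, 0.561, 0.0, 0.0]
wrist_force: [-0.2, -0.3, 0.5]
finger_gap: 0.0595
```

```bash
python3 - <<'E'
from mv import *
print([np.round(v,4) for v in rest()[:4]],get_state()["wrist_force"])
for n in("wrist",):
    im,d=eyes.read_camera(n); cv2.imwrite(f"pics/{n}2.png",im[:,:,::-1]); 
E
```

```text
[np.float64(-0.1603), np.float64(-0.0011), np.float64(0.0382), np.float64(0.0003)] [-0.23458476 -0.32133664  0.54649596]
```

View pics/wrist2.png

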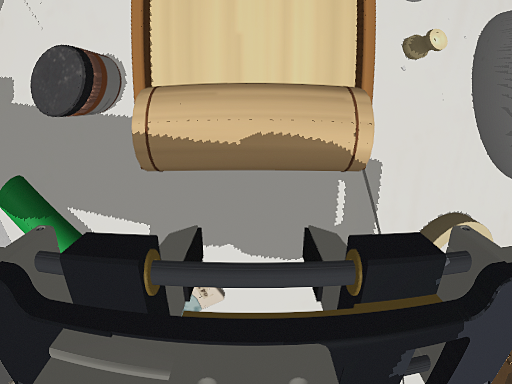

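Call:
{"method": "servo_tool", "body": {"moves": [0.3, 0, 0.2, 0, 0.8, 0, 0.4, 0, 1.3, 0, 0.4, 0, 1.7, 0, 0.4, 0, 2.0, 0, 0.4, 0, 2.25, 0, 0.4, 0, 2.45, 0, 0.4, 0, 2.6, 0, 0.4, 0, 2.75, 0, 0.4, 0, 2.9, 0, 0.4, 0, 3.05, 0, 0.4, 0, 3.2, 0, 0.4, 0, 3.4, 0, 0.38, 0, 3.6, 0, 0.35, 0, 3.85, 0, 0.32, 0, 4.1, 0, 0.29, 0, 4.35, 0, 0.26, 0, 4.6, 0, 0.23, 0, 4.85, 0, 0.2, 0, 5.1, 0, 0.17, 0]}}

```text
t: 6.85
eef_pos: [0.5558, -0.202, 0.0386]
eef_rot: [0.829, 0.56, -0.002, 0.001]
wrist_force: [-9.4, -7.2, 21.2]
finger_gap: 0.0595
```

```bash
python3 - <<'E'
from mv import *
print([np.round(v,4) for v in rest()[:4]],get_state()["wrist_force"])
for n in("wrist",):
    im,d=eyes.read_camera(n); cv2.imwrite(f"pics/{n}3.png",im[:,:,::-1]); 
E
```

```text
[np.float64(-0.1145), np.float64(-0.0012), np.float64(0.0386), np.float64(-0.0033)] [-9.44304556 -7.16817851 21.15339808]
```

View pics/wrist3.png

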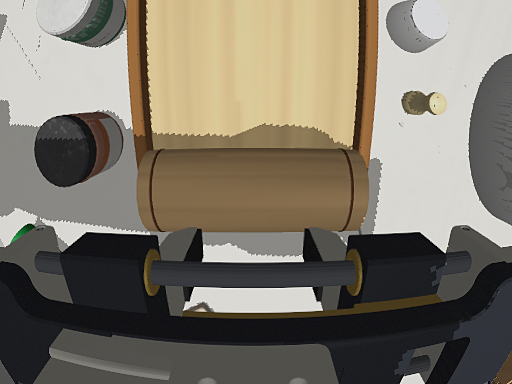

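```bash
cat >> mv.py <<'E'
def wcloud(n="wrist"):
    K,p,o=cam(n); im,d=eyes.read_camera(n)
    v,u=np.mgrid[:384,:512]; a=(u-K[0,2])/K[0,0]; b=(v-K[1,2])/K[1,1]; r=np.hypot(a,b)+1e-9
    k=np.tan(np.minimum(r,1.5))/r*d
    P=np.stack([a*k,b*k,d],-1)@rot(o).T+p
    return im,d,P
def torest(P):
    d=P[...,:2]-q[:2]; return d@[c,s],d@[-s,c],P[...,2]
E
python3 - <<'E'
from mv import *
print([np.round(v,4) for v in rest()[:4]],get_state()["wrist_force"],get_state()["moment"])
im,d,P=wcloud(); np.savez("w3.npz",im=im,d=d,P=P)
x,y,z=torest(P)
print(cam("wrist")[1], torest(cam("wrist")[1]))
for lo in np.arange(-.13,.0,.004):
    o=[]
    for ya in(-.055,-.02,.02,.05):
        m=(x>lo)&(x<lo+.004)&(abs(y-ya)<.008)&(d>0)&(z<.09); o.append((round(float(np.median(z[m])),4),m.sum()) if m.any() else None)
    print(round(lo+.002,3),o)
# roller circle fit
m=(abs(y)<.06)&(z>.045)&(z<.085)&(x>-.13)&(x<-.02)&(d>0)
for ya in(-.05,-.025,0,.025,.05):
    k=m&(abs(y-ya)<.01)
    A=np.c_[2*x[k],2*z[k],np.ones(k.sum())]; s_=np.linalg.lstsq(A,x[k]**2+z[k]**2,rcond=None)[0]
    print(ya,k.sum(),s_[:2].round(4),np.sqrt(s_[2]+s_[0]**2+s_[1]**2).round(4), z[k].max().round(4))
E
```

```text
[np.float64(-0.1138), np.float64(-0.0014), np.float64(0.0386), np.float64(-0.003)] [-8.1971739  -7.3730594  17.19284417] [-1.35293499  1.95256413  0.02617039]
[ 0.58534053 -0.12900235  0.22000196] (np.float64(-0.035717818589810386), np.float64(-0.0016672588438245077), array(0.22000196))
-0.128 [None, None, None, None]
-0.124 [None, None, None, None]
-0.12 [None, None, (0.0725, np.int64(1)), None]
-0.116 [None, None, (0.0776, np.int64(5)), None]
-0.112 [None, None, (0.0818, np.int64(6)), None]
-0.108 [(0.059, np.int64(10)), (0.0543, np.int64(25)), (0.0559, np.int64(32)), (0.0578, np.int64(19))]
-0.104 [(0.0627, np.int64(91)), (0.0625, np.int64(107)), (0.0628, np.int64(110)), (0.0628, np.int64(79))]
-0.1 [(0.0669, np.int64(134)), (0.0665, np.int64(117)), (0.0664, np.int64(121)), (0.0676, np.int64(186))]
-0.096 [(0.0685, np.int64(140)), (0.0684, np.int64(165)), (0.0684, np.int64(157)), (0.0687, np.int64(139))]
-0.092 [(0.0702, np.int64(160)), (0.0703, np.int64(176)), (0.0701, np.int64(174)), (0.0703, np.int64(152))]
-0.088 [(0.0709, np.int64(184)), (0.0708, np.int64(201)), (0.0707, np.i
[... 1910 characters left out ...]
.int64(154)), (0.0277, np.int64(152)), (0.0278, np.int64(144))]
-0.012 [(0.0282, np.int64(143)), (0.0282, np.int64(158)), (0.0282, np.int64(156)), (0.0284, np.int64(144))]
-0.008 [(0.0288, np.int64(141)), (0.0286, np.int64(155)), (0.0287, np.int64(151)), (0.0287, np.int64(136))]
-0.004 [(0.0291, np.int64(142)), (0.0292, np.int64(154)), (0.0292, np.int64(151)), (0.0292, np.int64(143))]
0.0 [(0.0297, np.int64(146)), (0.0297, np.int64(153)), (0.0297, np.int64(153)), (0.0298, np.int64(141))]
-0.05 2883 [-0.0854  0.052 ] 0.0216 0.0849
-0.025 3327 [-0.0882  0.0499] 0.0242 0.085
0 3100 [-0.0849  0.0459] 0.0252 0.0726
0.025 3352 [-0.0881  0.0508] 0.0237 0.085
0.05 2797 [-0.0852  0.0496] 0.023 0.0849
```

```bash
python3 - <<'E'
from mv import *
z=np.load("w3.npz"); im=z["im"]; P=z["P"]
cv2.imwrite("pics/w3c.png",cv2.resize(im[180:330,120:390,::-1],None,fx=2.9,fy=2.9,interpolation=cv2.INTER_CUBIC))
x,y,zz=torest(P)
for u in(190,196,308,314,320,330,340):
    print(u,[(v,round(float(x[v,u]),3),round(float(y[v,u]),3),round(float(zz[v,u]),3)) for v in range(224,316,7) if z["d"][v,u]>0])
print([np.round(v,4) for v in rest()[:4]],get_state()["wrist_force"])
E
```

```text
190 [(224, -0.098, 0.034, 0.067), (231, -0.101, 0.033, 0.072), (238, -0.101, 0.031, 0.08), (245, -0.103, 0.03, 0.086), (252, -0.102, 0.029, 0.094), (259, -0.104, 0.028, 0.097), (266, -0.081, 0.017, 0.143), (273, -0.083, 0.017, 0.145), (280, -0.085, 0.017, 0.146), (287, -0.116, 0.028, 0.104), (294, -0.119, 0.028, 0.105), (301, -0.204, 0.057, -0.0), (308, -0.212, 0.057, 0.0), (315, -0.089, 0.016, 0.156)]
196 [(224, -0.099, 0.03, 0.067), (231, -0.103, 0.031, 0.066), (238, -0.102, 0.029, 0.078), (245, -0.106, 0.028, 0.079), (252, -0.108, 0.028, 0.083), (259, -0.111, 0.028, 0.084), (266, -0.08, 0.015, 0.144), (273, -0.082, 0.015, 0.145), (280, -0.085, 0.015, 0.146), (287, -0.188, 0.049, -0.0), (294, -0.196, 0.05, -0.001), (301, -0.204, 0.051, -0.0), (308, -0.208, 0.05, 0.006), (315, -0.09, 0.014, 0.155)]
308 [(224, -0.099, -0.033, 0.067), (231, -0.102, -0.033, 0.069), (238, -0.102, -0.031, 0.078), (245, -0.107, -0.031, 0.078), (252, -0.11, -0.031, 0.08), (259, -0.113, -0.031, 0.082), (266, -0.081, -0.018, 0.143), (273, -0.083, -0.018, 0.145), (280, -0.085, -0.018, 0.146), (287, -0.189, -0
[... 1207 characters left out ...]
0.145), (287, -0.105, -0.033, 0.12), (294, -0.109, -0.034, 0.12), (301, -0.111, -0.034, 0.122), (308, -0.113, -0.033, 0.124), (315, -0.09, -0.023, 0.157)]
340 [(224, -0.099, -0.052, 0.067), (231, -0.107, -0.055, 0.059), (238, -0.102, -0.048, 0.08), (245, -0.101, -0.046, 0.089), (252, -0.101, -0.044, 0.097), (259, -0.101, -0.041, 0.105), (266, -0.081, -0.028, 0.144), (273, -0.084, -0.028, 0.144), (280, -0.085, -0.028, 0.147), (287, -0.097, -0.033, 0.132), (294, -0.101, -0.034, 0.132), (301, -0.103, -0.034, 0.134), (308, -0.105, -0.034, 0.135), (315, -0.086, -0.024, 0.162)]
[np.float64(-0.1137), np.float64(-0.0015), np.float64(0.0385), np.float64(-0.0029)] [-8.25873467 -5.52201796 16.48921271]
```

View pics/w3c.png

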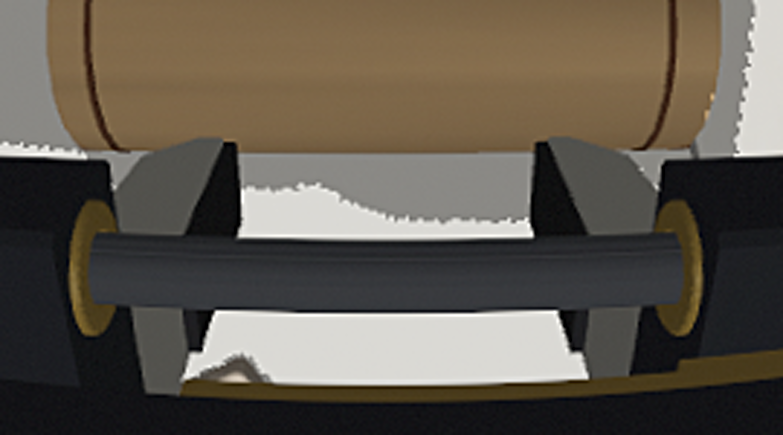

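```bash
python3 - <<'E'
from mv import *
im0=np.load("scene0.npz")["im"]
im,d=eyes.read_camera("scene"); np.savez("scene3.npz",im=im,d=d)
a=cv2.resize(im0[180:280,150:290,::-1],None,fx=4,fy=4,interpolation=cv2.INTER_CUBIC)
b=cv2.resize(im[130:230,220:360,::-1],None,fx=5,fy=5,interpolation=cv2.INTER_CUBIC)
cv2.imwrite("pics/f0.png",a); cv2.imwrite("pics/f3.png",b)
P=cloud("scene",d); x,y,z=torest(P)
m=(z>.0)&(d>0)&(x>-.15)&(x<-.06)&(y<.06)&(y>.02)
print(m.sum())
print([np.round(v,4) for v in rest()[:4]],get_state()["wrist_force"])
# finger outline at start in tool frame
P0=cloud("scene",np.load("scene0.npz")["d"])
p0=np.array([.2486,.5998,.2029]); Rm=R.from_quat([.1951,.9808,-.001,-.0002]).as_matrix()
L=(P0-p0)@Rm
m=(abs(L[...,0])<.03)&(abs(L[...,1])<.07)&(L[...,2]>-.06)&(L[...,2]<.01)
Q=L[m]; print(len(Q))
for lo in np.arange(-.06,.01,.005):
    k=(Q[:,2]>lo)&(Q[:,2]<lo+.005)
    if k.any():
      for sg in(1,-1):
        w=k&(Q[:,1]*sg>0)
        if w.any(): print(round(lo,3),sg,w.sum(),Q[w,0].min().round(4),Q[w,0].max().round(4),Q[w,1].min().round(3),Q[w,1].max().round(3))
E
```

```text
1588
[np.float64(-0.1138), np.float64(-0.0015), np.float64(0.0385), np.float64(-0.003)] [-8.19009672 -5.85298621 16.57838184]
462
-0.06 1 35 -0.0023 0.0134 0.046 0.065
-0.06 -1 39 -0.0053 0.0138 -0.064 -0.045
-0.055 1 40 -0.0072 0.0138 0.046 0.064
-0.055 -1 34 -0.0073 0.0131 -0.063 -0.045
-0.05 1 36 -0.0101 0.0141 0.046 0.064
-0.05 -1 39 -0.0068 0.0138 -0.063 -0.045
-0.045 1 35 -0.007 0.013 0.047 0.064
-0.045 -1 34 -0.0056 0.0141 -0.062 -0.045
-0.04 1 36 -0.0081 0.0139 0.048 0.063
-0.04 -1 31 -0.006 0.0143 -0.062 -0.045
-0.035 1 21 0.0096 0.0135 0.045 0.062
-0.035 -1 31 -0.0056 0.0138 -0.059 -0.045
-0.03 1 11 0.0095 0.0138 0.045 0.054
-0.03 -1 24 -0.0056 0.0147 -0.053 -0.045
-0.025 1 4 0.011 0.0127 0.046 0.051
-0.025 -1 12 -0.0058 0.0133 -0.051 -0.046
```

View pics/f0.png

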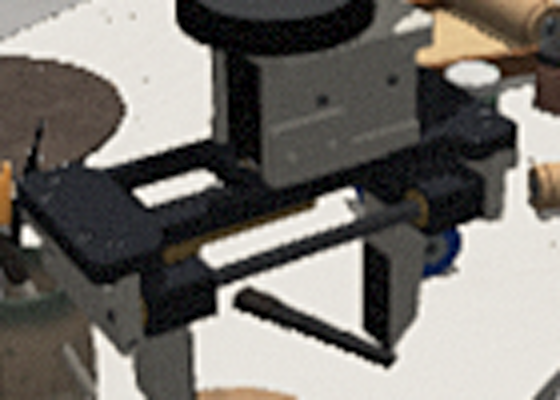

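View pics/f3.png

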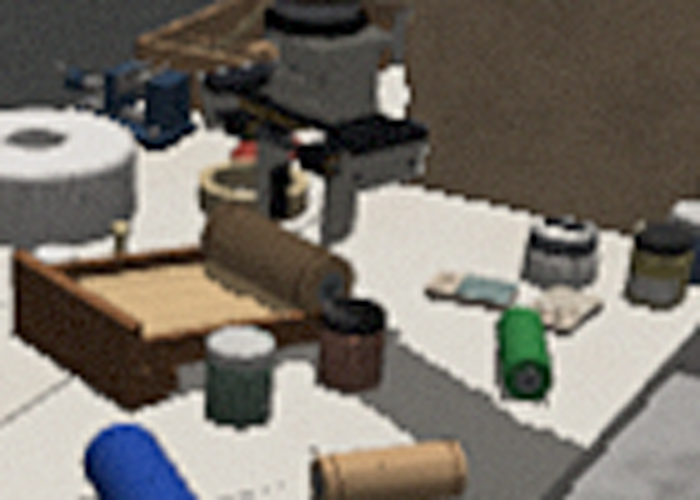

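```bash
python3 - <<'E'
from mv import *
st=get_state(); Rt=R.from_quat(st["eef_rot"]).as_matrix(); K,p,o=cam("wrist")
d=np.load("wrist1.npz")["d"]
v,u=np.mgrid[:384,:512]; a=(u-K[0,2])/K[0,0]; b=(v-K[1,2])/K[1,1]; r=np.hypot(a,b)+1e-9
k=np.tan(np.minimum(r,1.5))/r*d
L=(np.stack([a*k,b*k,d],-1)@rot(o).T+p-st["eef_pos"])@Rt
m=(d>0)&(abs(L[...,0])<.025)&(abs(L[...,1])<.07)&(L[...,2]>-.08)&(L[...,2]<.03)
Q=L[m]
for lo in np.arange(-.08,.03,.005):
    for sg in(1,-1):
        w=(Q[:,2]>lo)&(Q[:,2]<lo+.005)&(Q[:,1]*sg>0)
        if w.any(): print(round(lo,3),sg,w.sum(),np.percentile(Q[w,0],[2,98]).round(4),np.percentile(Q[w,1],[2,98]).round(3))
E
```

```text
-0.08 1 77 [-0.0083  0.0061] [0.032 0.033]
-0.08 -1 94 [-0.0093  0.006 ] [-0.032 -0.032]
-0.075 1 94 [-0.0091  0.0031] [0.03  0.033]
-0.075 -1 91 [-0.0093  0.0022] [-0.032 -0.03 ]
-0.07 1 113 [-0.0077  0.0132] [0.03  0.041]
-0.07 -1 114 [-0.0083  0.0131] [-0.041 -0.029]
-0.065 1 164 [-0.0071  0.013 ] [0.03  0.043]
-0.065 -1 164 [-0.0075  0.0131] [-0.042 -0.03 ]
-0.06 1 173 [0.0075 0.0132] [0.03  0.046]
-0.06 -1 170 [0.0072 0.0131] [-0.045 -0.03 ]
-0.055 1 175 [0.0056 0.0132] [0.03  0.047]
-0.055 -1 181 [0.0057 0.0131] [-0.046 -0.029]
-0.05 1 166 [0.0028 0.0131] [0.03  0.046]
-0.05 -1 172 [0.0029 0.0132] [-0.046 -0.029]
-0.045 1 167 [0.0003 0.0132] [0.03  0.046]
-0.045 -1 162 [-0.0001  0.0131] [-0.045 -0.029]
-0.04 1 152 [-0.0024  0.013 ] [0.03  0.046]
-0.04 -1 147 [-0.0026  0.013 ] [-0.046 -0.029]
-0.035 1 135 [-0.0057  0.0128] [0.03  0.044]
-0.035 -1 139 [-0.0056  0.0128] [-0.042 -0.03 ]
-0.03 1 105 [-0.0072  0.0128] [0.03  0.038]
-0.03 -1 94 [-0.0063  0.0127] [-0.037 -0.029]
-0.025 1 18 [-0.0043  0.0128] [0.03  0.035]
-0.025 -1 19 [-0.0023  0.0127] [-0.034 -0.03 ]
```

The start-pose depth and the wrist depth agree that the fingers really end about 24 mm short of the reported TCP, so the tip is pressing on the roller's upper back. I'll ease the load off along the force line, then slide the fingers down round the back of the roller while keeping contact.

Call:
{"method": "servo_tool", "body": {"moves": [-0.15, 0, -0.07, 0, -0.3, 0, -0.14, 0, -0.42, 0, -0.2, 0, -0.52, 0, -0.22, 0, -0.6, 0, -0.12, 0, -0.68, 0, 0, 0, -0.77, 0, 0.12, 0, -0.85, 0, 0.25, 0, -0.93, 0, 0.45, 0, -1.0, 0, 0.65, 0, -1.06, 0, 0.88, 0, -1.1, 0, 1.1, 0, -1.13, 0, 1.33, 0, -1.14, 0, 1.55, 0, -1.14, 0, 1.8, 0, -1.14, 0, 2.05, 0]}}

```text
t: 9.0
eef_pos: [0.5529, -0.2067, 0.015]
eef_rot: [0.827, 0.562, -0.0, -0.001]
wrist_force: [0.2, -1.5, 0.8]
finger_gap: 0.0596
```

```bash
cat > look.py <<'E'
from mv import *
import sys
st=get_state(); print(round(st["t"],2),[np.round(v,4) for v in rest()[:4]],np.round(st["wrist_force"],1))
im,d,P=wcloud(); cv2.imwrite(f"pics/{sys.argv[1]}.png",im[:,:,::-1])
x,y,z=torest(P); tx=rest()[0]
from scipy.optimize import least_squares
for ya in(-.045,0,.045):
    k=(abs(y-ya)<.015)&(z<.09)&(d>0)&(x>tx+.016)&(x<tx+.08)
    ztop=np.percentile(z[k],99); k&=z>ztop-.018
    X,Z=x[k],z[k]
    r=least_squares(lambda c:np.hypot(X-c[0],Z-c[1])-.026,[np.median(X),ztop-.026],loss="soft_l1",f_scale=.001)
    print("roller y",ya,"centre",r.x.round(4),"tcp gap",(r.x[0]-.026-.0128-tx).round(4))
st=get_state();print(np.round(st["wrist_force"],1))
E
python3 look.py w4
```

```text
9.0 [np.float64(-0.1199), np.float64(-0.0003), np.float64(0.015), np.float64(0.0008)] [ 0.2 -1.5  0.8]
roller y -0.045 centre [-0.0815  0.0455] tcp gap -0.0003
roller y 0 centre [-0.0814  0.0455] tcp gap -0.0003
roller y 0.045 centre [-0.0815  0.0456] tcp gap -0.0003
[-0.2 -0.5  0.2]
```

View pics/w4.png

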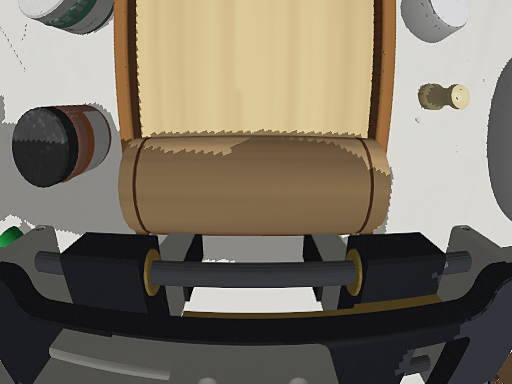

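The roller is at rest x = -81.5 mm, square and resting evenly on both fingertips. I'll start the steady push.

Call:
{"method": "servo_tool", "body": {"moves": [0.1, 0, -0.01, 0, 0.25, 0, -0.03, 0, 0.45, 0, -0.06, 0, 0.7, 0, -0.09, 0, 1.0, 0, -0.12, 0, 1.3, 0, -0.16, 0, 1.6, 0, -0.2, 0, 1.9, 0, -0.23, 0, 2.2, 0, -0.27, 0, 2.5, 0, -0.31, 0, 2.8, 0, -0.34, 0, 3.1, 0, -0.38, 0, 3.4, 0, -0.42, 0, 3.7, 0, -0.45, 0, 4.0, 0, -0.49, 0, 4.3, 0, -0.53, 0, 4.6, 0, -0.56, 0, 4.9, 0, -0.6, 0, 5.2, 0, -0.64, 0, 5.5, 0, -0.68, 0]}}

```text
t: 11.55
eef_pos: [0.5734, -0.1566, 0.0225]
eef_rot: [0.828, 0.561, 0.0, -0.0]
wrist_force: [-0.9, -1.4, 1.5]
finger_gap: 0.0598
```

```bash
python3 look.py w5
```

```text
11.55 [np.float64(-0.0658), np.float64(-0.0008), np.float64(0.0225), np.float64(-0.0002)] [-0.9 -1.4  1.5]
roller y -0.045 centre [-0.0274  0.0522] tcp gap -0.0013
roller y 0 centre [-0.0273  0.0521] tcp gap -0.0012
roller y 0.045 centre [-0.0274  0.0522] tcp gap -0.0012
[-0.7 -0.7  0.3]
```

Call:
{"method": "servo_tool", "body": {"moves": [0.2, 0, -0.02, 0, 0.5, 0, -0.06, 0, 0.8, 0, -0.1, 0, 1.1, 0, -0.13, 0, 1.4, 0, -0.17, 0, 1.7, 0, -0.21, 0, 2.0, 0, -0.24, 0, 2.3, 0, -0.28, 0, 2.6, 0, -0.32, 0, 2.9, 0, -0.35, 0, 3.2, 0, -0.39, 0, 3.5, 0, -0.43, 0, 3.8, 0, -0.46, 0, 4.1, 0, -0.5, 0, 4.4, 0, -0.54, 0, 4.7, 0, -0.57, 0, 5.0, 0, -0.61, 0, 5.3, 0, -0.65, 0, 5.6, 0, -0.68, 0, 5.9, 0, -0.72, 0]}}

```text
t: 14.1
eef_pos: [0.5952, -0.1017, 0.0297]
eef_rot: [0.828, 0.561, -0.0, -0.0]
wrist_force: [-1.2, -2.3, 2.0]
finger_gap: 0.0598
```

```bash
python3 look.py w6
```

```text
14.1 [np.float64(-0.0067), np.float64(-0.0008), np.float64(0.0297), np.float64(-0.0001)] [-1.2 -2.3  2. ]
roller y -0.045 centre [0.0316 0.0594] tcp gap -0.0012
roller y 0 centre [0.0317 0.0594] tcp gap -0.0012
roller y 0.045 centre [0.0316 0.0595] tcp gap -0.0012
[ 0.8 -0.2  0.7]
```

View pics/w6.png

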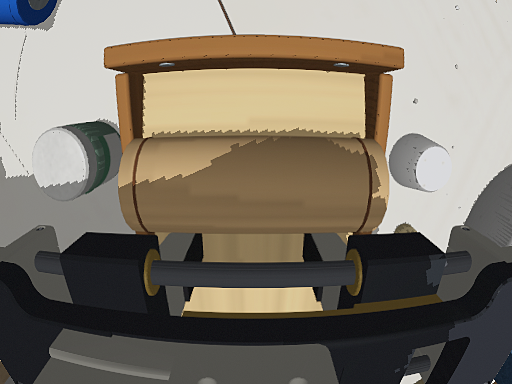

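Call:
{"method": "servo_tool", "body": {"moves": [0.2, 0, -0.02, 0, 0.45, 0, -0.05, 0, 0.7, 0, -0.08, 0, 0.9, 0, -0.1, 0, 1.1, 0, -0.12, 0, 1.3, 0, -0.14, 0, 1.5, 0, -0.15, 0, 1.7, 0, -0.16, 0, 1.9, 0, -0.16, 0, 2.1, 0, -0.16, 0, 2.3, 0, -0.16, 0, 2.5, 0, -0.16, 0, 2.7, 0, -0.16, 0, 2.9, 0, -0.14, 0, 3.1, 0, -0.12, 0, 3.25, 0, -0.1, 0, 3.4, 0, -0.08, 0, 3.5, 0, -0.08, 0, 3.55, 0, -0.08, 0, 3.55, 0, -0.08, 0]}}

```text
t: 16.65
eef_pos: [0.6083, -0.069, 0.0305]
eef_rot: [0.828, 0.561, -0.0, -0.0]
wrist_force: [0.1, 0.1, -0.1]
finger_gap: 0.0596
```

```bash
python3 look.py w7
```

```text
16.65 [np.float64(0.0285), np.float64(-0.0008), np.float64(0.0305), np.float64(-0.0001)] [ 0.1  0.1 -0.1]
roller y -0.045 centre [0.0711 0.059 ] tcp gap 0.0038
roller y 0 centre [0.0713 0.0589] tcp gap 0.0041
roller y 0.045 centre [0.0712 0.059 ] tcp gap 0.0039
[ 0.1  0.  -0.2]
```

View pics/w7.png

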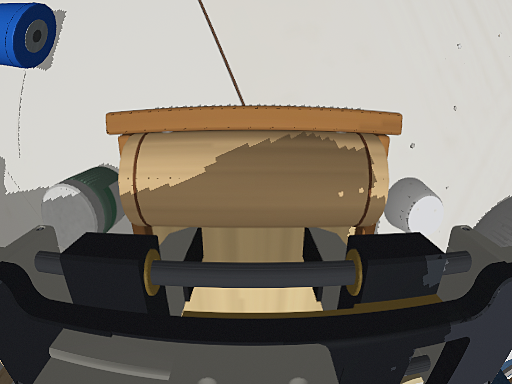

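The roller sits against the stop at (253,178), parallel to it, and the fingers are 4 mm clear with no force. I'll back straight off downhill, then lift.

Call:
{"method": "servo_tool", "body": {"moves": [-0.3, 0, 0, 0, -1, 0, -0.2, 0, -2, 0, -0.4, 0, -3, 0, -0.8, 0, -4, 0, -2, 0, -4.5, 0, -4, 0, -5, 0, -7, 0, -5, 0, -10, 0, -5, 0, -13, 0, -5, 0, -14.5, 0, -5, 0, -15, 0, -5, 0, -15, 0]}}

```text
t: 18.2
eef_pos: [0.5895, -0.1153, 0.1802]
eef_rot: [0.828, 0.561, -0.0, -0.0]
wrist_force: [-0.0, 0.0, -0.6]
finger_gap: 0.0597
```

```bash
python3 - <<'E'
from mv import *
im,d,P=wcloud(); cv2.imwrite("pics/w8.png",im[:,:,::-1]); x,y,z=torest(P)
k=(abs(y)<.05)&(x>.04)&(x<.093)&(z<.1)&(z>.06)&(d>0)
from scipy.optimize import least_squares
X,Z=x[k],z[k]; print(k.sum(),least_squares(lambda c:np.hypot(X-c[0],Z-c[1])-.026,[.07,.058],loss="soft_l1",f_scale=.001).x.round(4))
im,d=eyes.read_camera("top"); cv2.imwrite("pics/top8.png",im[110:310,140:440,::-1]); 
P0=cloud("top",np.load("top0.npz")["d"]);P1=cloud("top",d)
print(get_state()["t"],get_state()["wrist_force"])
E
```

```text
5222 [0.0701 0.0589]
18.3 [-0.28504355 -0.23519784 -0.26153275]
```

View pics/w8.png

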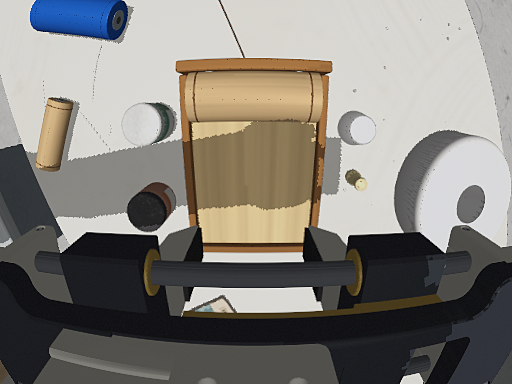

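View pics/top8.png

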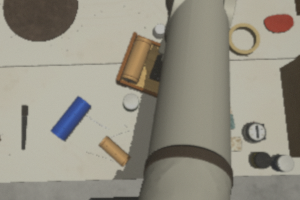

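The roller is home at x = 70.1 mm, lying square against the stop at (254,97) in the wrist view. Both jars, the stamp and the plug are standing in place, and the gripper is clear.

```bash
python3 -c "
from station import env
print(env.close_job())"
```

```text
the job is handed in; nothing more can be done
None
```

The roller is home in the seat against the stop, and I handed the job in at about 18 s of the 48 s allowed. I pushed it up the slope with two half-open fingertips at about 2.4 cm/s, over the crest. It then settled against the stop by itself while the fingers followed close behind.

- **Final position:** the last wrist-camera check put its centre at rest x = 70.1 mm and z = 58.9 mm, against a nominal 70 and 58. It lay square to the stop, with the gripper lifted clear and touching nothing.
- **Things around it:** the jars, stamp and plug stood in place in the last wrist view. The arm hid part of the last top view, so I did not check every item from above.
- **What went wrong on the way:** the first contact was too high. The fingers really end about 24 mm short of the stated tool point, so the tip pressed on the roller's upper back with about 24 N. I eased that off and slid the fingers down behind it. The fits put the roller at about −85 mm before and −81.5 mm after, so it did not roll back. The rest of the push stayed under about 4 N at each check.

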